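# Tip the checked kit carton into its packing lane

### The job

The red kit carton standing on end in the packing tray has been checked: push it over so that it falls along its lane towards the black end stop and lies flat, then push it along the lane until its end is up against the stop. Only push it, do not lift or carry it. Leave the pale carton standing where it is and leave everything else alone.

Things in the scene. Friction and masses are not known exactly. Their poses are not given: they have to be found in the camera images.
- kit_red: Red closed carton 63 (x) x 166 (y) x 35 mm (z), 0.15 to 0.27 kg. Origin: centre of a broad 63x166 face, the box lies on its +z side. It starts standing on its small end on the tray floor, y up, origin 83 mm above that floor on the face looking to the stop, that face 186 to 204 mm short of the stop. Tipped over right it lies on that face, z up, y to the stop, 20 to 40 mm short of it.
- kit_pale: Pale cream carton, same size, same stance, in the other lane (which lane holds which varies). Must stay standing where it is.
- tray: Fixed plywood board 280 (x) x 240 (y) x 8 mm; origin: centre of its underside, on the table; +x runs along the lanes to the stop, away from the robot (up to 20 deg askew). Floor 8 mm above the table. Two lanes centred on y = +65 and -65 mm, 85 mm wide between aluminium strips 10 mm wide, tops 26 mm above the table. Near end (x = -140) open. Cartons start within 5 mm of a lane's centre line.
- stop_left (a point): Middle of the foot of the stop's face in the left (+y) lane, on the tray floor, at tray x = +120 mm. The stop is a black bar across the far end, rubber-faced, its top 32 mm above the table.
- stop_right (a point): The same point in the right (-y) lane, tray x = +120 mm, y = -65 mm.
- screw_tin: Low round white tin of screws, 68 mm across, 23 mm high, left of the tray. Origin: centre of underside. Leave alone.
- gauge_block: Small square steel block, 26 x 26 x 25 mm, right of the tray. Origin: centre of underside. Leave alone.
- hex_key: Black hex key lying flat, 39 x 108 x 8 mm, right of the tray. Origin: centre of its outline, on the table. Leave alone.
Mind the look-alikes: they are no part of the job. What is meant by the kit_red is not orange, and is the larger of those in its own colour.

How it is judged:
At the end, for the whole second after the job is handed in: Red carton flat on the tray floor (0.08 rad), on the face that looked to the stop, at rest in its lane (14 mm of centre line, 0.12 rad), its end within 7 mm of the stop; pale carton upright (0.06 rad) within 15 mm of its start; tin, block and hex key within 20 mm of theirs (angle between kit_red's own z axis and vertical below 0.08 rad and z of kit_red in the frame of tray between 0.004 and 0.014 m and x of kit_red in the frame of tray between 0.03 and 0.042 m and angle between the y axis of kit_red and the x axis of tray, either way round below 0.12 rad and (y of kit_red in the frame of tray between 0.051 and 0.079 m or y of kit_red in the frame of tray between -0.079 and -0.051 m) and linear speed of kit_red below 0.01 m/s and angle between kit_pale's own y axis and vertical below 0.06 rad and distance of kit_pale from where it was at the start of the episode below 0.015 m and distance of each of screw_tin, gauge_block, hex_key from where it was at the start of the episode below 0.02 m); the robot touches nothing.
It fails at once if the red carton is lifted or carried (raised upright by 20 mm, or held level 20 mm or more above the tray floor) (height (world z) of kit_red above 0.111 m or (angle between kit_red's own z axis and vertical below 0.2 rad and height (world z) of kit_red above 0.028 m)).
It fails at once if the pale carton is pushed more than 15 mm or tipped (distance of kit_pale from where it was at the start of the episode above 0.015 m or angle between kit_pale's own y axis and vertical above 0.2 rad).
It fails at once if the tin, the steel block or the hex key is moved more than 20 mm (distance of any of screw_tin, gauge_block, hex_key from where it was at the start of the episode above 0.02 m).
It also fails if it takes over 43 s, if anything falls off the work surface, if the arm or the gripper's body presses on something with over 40 N, if the wrist force passes 120 N, or if a joint passes its speed limit or range.

### The arm

A 6-joint arm with a two-finger parallel gripper is mounted at the origin on a cart in front of the work surface, level with it; the furniture and walls round the work are solid. World frame = base frame: x ahead of the robot, y to its left, z up, the work surface at z = 0. Lengths are in m, angles in rad, forces in N, time in s.
With the tool pointing down it reaches from about 0.35 to 0.875 m from the base axis. Payload 4.2 kg.
Tool frame: the origin (TCP) lies midway between the tips of the shut fingers; the grasp point (between the pads) lies 19 mm behind it; z points along the fingers, y is the line along which they close (so a half turn about z gives the same grasp; the last joint's range is limited). The gripper opens to 87 mm and grips with 3 to 60 N. Pads are 19 mm wide; open, the fingers measure 117 mm over their backs; the gripper's body (75 mm by 190 mm) begins 51 mm behind the grasp point.
Start: joints at [-0.854, 0.385, 0.008, 0, -1.194, -0.259], TCP at [0.276, -0.561, 0.223] pointing down, gripper open.
Joint ranges: [-3.14, 3.14], [-1.21, 2.06], [-1.07, 1.41], [-3.16, 2.05], [-2.99, -0.16], [-3.1, 3.1]. Speed limits (rad/s): [2.79, 2.79, 3.14, 3.14, 3.14, 3.14].

### API

Orientations are given as a unit quaternion [x, y, z, w].
In Python, from workcell import env gives the robot as it stands.
- The arm moves only by the tool send_rows, never from a script. Its argument "motion" is one flat list of numbers, 7 for each row, row after row: the finger opening in mm, from 0 to 87, then the shift along the tool's x, y, z in units of 0.3 m (1.0 is 0.3 m), then the turn, a rotation vector about the tool's x, y, z in units of 180 degrees (1.0 is 180 degrees). In form: [grip, tx, ty, tz, wx, wy, wz, grip, tx, ty, tz, wx, wy, wz, ...]. A call has exactly 8 rows; each row is the pose to reach, as a shift and turn from the pose commanded when the call began, along the tool's axes at that moment, turning the shorter way round; what a row does not reach only later rows make up. A row lasts 1/10 s, in which the tool goes at most 50 mm and 8.59 degrees, less where a joint would pass 70% of its speed; a pose out of reach is approached as far as the arm can. A call with a number of a shift or a turn outside -1 to 1 is refused whole. A call with a gripper value outside its range is refused whole. The fingers move at their own pace and stop on an object; "squeeze" is the grip in N (left out, the last holds). Time passes only in rows, so rows that repeat a pose let the fingers close, or fill a call up. It gives the time, the measured TCP pose, the force, the opening and the grip force at its end, in the units of the state.
- env.sense(): the state, without advancing time (a new reading comes with each control period).
- env.snapshot(name): name is "side" or "top" or "wrist"; returns a dict with "frame" (384x512x3 uint8, red, green, blue), "fx", "fy", "cx", "cy" (pixels), "extrinsics" (4x4, takes a point from camera to world coordinates). Camera axes: x right, y up, looking along -z (the intrinsics and any distortion apply to the point x, -y, -z); pixel columns grow to the right and rows downward; lengths in m; the calibration is good to about 2 mm. A picture is of the moment at which its call begins. There is no depth.
- env.close_job(): hands the job in; it is judged then, once.
The state is a dict: "time": time; "q": joint angles; "dq": joint speeds; "joint_efforts": joint torques, N m; "position": TCP position; "tcp_rot": TCP orientation; "force": force on the tool from outside, world axes, zero at the start; "ft_torque": the same for the moment, N m; "grip_width": finger opening in m; "grasp_force": force on a finger pad.
Only numpy, scipy, OpenCV 4.12 (cv2) and the standard library are available. Lean on these libraries where they do the work, as an engineer would, in place of code of your own. Each camera call takes 0.05 s, during which the arm holds its last target. There are 200 camera calls.

## Working session

There is one attempt and no reset: what is moved stays moved. The work goes in short steps, Python scripts to look and compute and a tool call to move; the robot and the scene stay as the last step left them, time stands still between calls to the robot, and variables do not carry over. Pictures are saved under pics/ and viewed, at most 10 in all, crops included, and the job is handed in when it is done.

Besides the shell and the picture viewer there is one more tool, called after "Call:" by a JSON object that holds its "api" and its "payload", one argument or row to a line. send_rows: Moves the arm, as the interface text tells. Its arguments: {"type":"object","properties":{"motion":{"type":"array","items":{"type":"number"}},"squeeze":{"type":"number"}},"required":["motion"]}

```bash
ls; mkdir -p pics; python3 - <<'E'
from workcell import env
import cv2,numpy as np
s=env.sense();print(s['position'],s['tcp_rot'],s['time'])
a=[]
for n in("top","side"):
    d=env.snapshot(n);cv2.imwrite(f'pics/{n}0.png',d['frame'][...,::-1]);np.savez(f'{n}0.npz',**d)
    print(n,d['fx'],d['fy'],d['cx'],d['cy'],d['extrinsics'].round(4).tolist(),[k for k in d])
E
```

```text
pics
[ 0.27598869 -0.56010362  0.22145994] [-2.26815783e-01  9.73937081e-01  1.04178425e-03 -2.80057574e-04] 0.0
top 361.0167662721189 361.0167662721189 254.83551307149978 188.55944841840176 [[0.0114, 0.9861, -0.166, 0.3841], [-0.9998, 0.0139, 0.0141, 0.0594], [0.0162, 0.1658, 0.986, 0.9284], [0.0, 0.0, 0.0, 1.0]] ['frame', 'fx', 'fy', 'cx', 'cy', 'extrinsics']
side 389.468159714 389.468159714 255.39521294733333 194.9925039603464 [[-0.8136, 0.3599, -0.4566, 0.0502], [-0.5812, -0.4838, 0.6543, 0.7414], [0.0146, 0.7977, 0.6029, 0.7249], [0.0, 0.0, 0.0, 1.0]] ['frame', 'fx', 'fy', 'cx', 'cy', 'extrinsics']
```

View pics/top0.png

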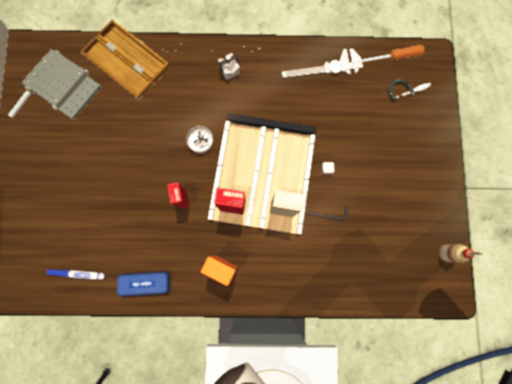

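View pics/side0.png

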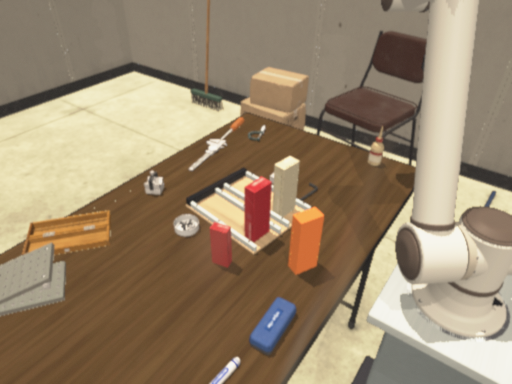

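The top view shows three candidates. The red carton in the tray's left lane is at (230,200), a smaller red box outside the tray at (177,195), and an orange box at (219,270). The one at (230,200) fits, being red, the larger of the two, and standing in the tray. The pale carton is at (288,202), the tin at (199,139), the block at (328,168) and the hex key at (330,214). I'll confirm with a crop.

```bash
python3 - <<'E'
import cv2
i=cv2.imread('pics/top0.png')[105:245,165:345]
cv2.imwrite('pics/crop.png',cv2.resize(i,(720,560),interpolation=cv2.INTER_CUBIC))
E
```

```text
(no output)
```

View pics/crop.png

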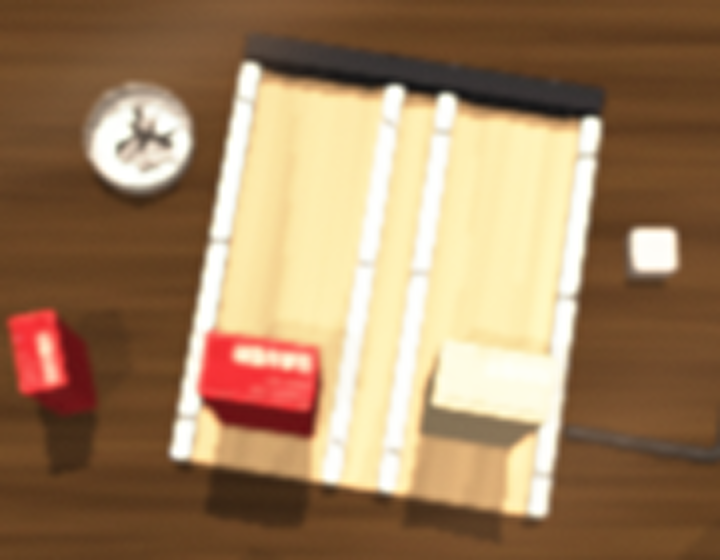

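The crop confirms it: the big red carton stands in the left lane, with its top at about crop (205..320, 332..410). The smaller red box lies off the tray. Next I fit the tray and carton poses.

```bash
cat > h.py <<'E'
import numpy as np,cv2
from scipy.optimize import least_squares
def proj(d,P):
    E=np.array(d['extrinsics']);p=(np.asarray(P)-E[:3,3])@E[:3,:3]
    return np.c_[d['cx']+d['fx']*p[:,0]/-p[:,2], d['cy']+d['fy']*p[:,1]/p[:,2]]
def ray(d,uv,z):
    E=np.array(d['extrinsics']);uv=np.atleast_2d(uv).astype(float)
    v=np.c_[(uv[:,0]-d['cx'])/d['fx'],-(uv[:,1]-d['cy'])/d['fy'],-np.ones(len(uv))]@E[:3,:3].T
    return E[:3,3]+v*((z-E[2,3])/v[:,2])[:,None]
def T(p,L):
    c,s=np.cos(p[2]),np.sin(p[2]);L=np.asarray(L,float)
    return np.c_[p[0]+c*L[:,0]-s*L[:,1],p[1]+s*L[:,0]+c*L[:,1],L[:,2]]
E
python3 - <<'E'
from h import *
d=np.load('top0.npz')
L=[[-.14,.1175,.026],[.12,.1175,.026],[-.14,-.1175,.026],[.12,-.1175,.026]]
uv=np.array([[172,458],[244,63],[547,516],[603,119]])/4+[165,105]-.375
r=least_squares(lambda p:(proj(d,T(p,L))-uv).ravel(),[.4,0,0]);p=r.x
print('tray',p.round(4),np.degrees(p[2]),r.fun.round(2))
hsv=cv2.cvtColor(d['frame'],cv2.COLOR_RGB2HSV)
B=np.array([[x,y,z] for x in(-.0315,.0315) for y in(-.0175,.0175) for z in(.008,.174)])
def inv(q):
    c,s=np.cos(p[2]),np.sin(p[2]);v=q[:,:2]-p[:2];return np.c_[v@[c,s],v@[-s,c]]
for n,c in(('red',[[205,332],[322,345],[316,410],[199,394]]),('pale',[[446,341],[562,356],[552,420],[436,404]])):
    w=ray(d,np.array(c)/4+[165,105]-.375,.174);print(n,w.round(3).tolist(),inv(w).round(3).tolist(),w.mean(0).round(3),inv(w).mean(0).round(4))
for n,c in (('orange',[219,265]),):print(n,ray(d,c,.12))
E
```

```text
tray [ 0.5794  0.0256 -0.1462] -8.376557608982655 [ 0.48 -0.38  0.23  0.18 -0.12  0.07 -0.61  0.19]
red [[0.512, 0.131, 0.174], [0.506, 0.069, 0.174], [0.471, 0.072, 0.174], [0.479, 0.133, 0.174]] [[-0.082, 0.095], [-0.079, 0.032], [-0.114, 0.03], [-0.115, 0.092]] [0.492 0.101 0.174] [-0.0975  0.0622]
pale [[0.509, 0.003, 0.174], [0.502, -0.058, 0.174], [0.468, -0.052, 0.174], [0.475, 0.009, 0.174]] [[-0.067, -0.032], [-0.065, -0.094], [-0.099, -0.093], [-0.101, -0.032]] [ 0.488 -0.025  0.174] [-0.0827 -0.0629]
orange [[0.34937952 0.12439431 0.12      ]]
```

Call:
{"api": "send_rows", "payload": {
  "motion": [0,-0.78,0.99,0,0,0,-0.308,0,-0.78,0.99,0,0,0,-0.308,0,-0.78,0.99,0,0,0,-0.308,0,-0.78,0.99,0,0,0,-0.308,0,-0.78,0.99,0,0,0,-0.308,0,-0.78,0.99,0,0,0,-0.308,0,-0.78,0.99,0,0,0,-0.308,0,-0.78,0.99,0,0,0,-0.308]
}}

```text
time: 0.9
position: [0.3546, -0.1882, 0.2225]
tcp_rot: [-0.655, 0.755, 0.0, 0.0]
force: [0.2, 0.2, -0.7]
grip_width: 0.0308
grasp_force: 0.0
```

```bash
cat > go.py <<'E'
import sys,numpy as np
from workcell import env
from scipy.spatial.transform import Rotation as R
# target: tray x,y, world z -> tool-frame shift/turn in move units; tool y along tray -x
p=[.5794,.0256,-.1462]
def rep(X,Y,z,s):
    c,sn=np.cos(p[2]),np.sin(p[2])
    t=np.array([p[0]+c*X-sn*Y,p[1]+sn*X+c*Y,z]);Rc=R.from_quat(s['tcp_rot'])
    Rt=R.from_matrix(np.array([[-sn,-c,0],[c,-sn,0],[0,0,-1]]).T@np.eye(3)) if 0 else R.from_matrix(np.column_stack([[-sn,c,0],[-c,-sn,0],np.cross([-sn,c,0],[-c,-sn,0])]))
    v=s['position']-np.array([p[0],p[1],0])
    print('t',round(s['time'],2),'tray xy',(c*v[0]+sn*v[1]).round(4),(-sn*v[0]+c*v[1]).round(4),'z',v[2].round(4),'F',np.round(s['force'],1),'q',np.round(s['q'],2))
    print('z axis sign',Rt.as_matrix()[:,2],'shift',(Rc.inv().apply(t-s['position'])/.3).round(3),'turn',((Rc.inv()*Rt).as_rotvec()/np.pi).round(3))
if __name__=='__main__':rep(*map(float,sys.argv[1:4]),env.sense())
E
python3 go.py -.17 .064 .22
```

```text
t 0.9 tray xy -0.1913 -0.2442 z 0.2225 F [ 0.2  0.2 -0.7] q [-0.08 -0.01 -0.49 -0.   -1.09 -0.06]
z axis sign [0. 0. 1.] shift [-1.027 -0.075  0.009] turn [ 0.002 -1.     0.   ]
```

```bash
python3 - <<'E'
s=open('go.py').read()
i=s.index('    Rt=');j=s.index('\n',i)
s=s[:i]+"    Rt=R.from_matrix(np.array([[sn,-c,0],[-c,-sn,0],[0,0,-1]]))"+s[j:]
s=s.replace("'z axis sign',Rt.as_matrix()[:,2],","")
open('go.py','w').write(s)
E
python3 go.py -.17 .064 .22
```

```text
t 0.9 tray xy -0.1913 -0.2442 z 0.2225 F [ 0.2  0.2 -0.7] q [-0.08 -0.01 -0.49 -0.   -1.09 -0.06]
shift [-1.027 -0.075  0.009] turn [-0.     0.     0.001]
```

Call:
{"api": "send_rows", "payload": {
  "motion": [0,-1,-0.075,0,0,0,0,0,-1,-0.075,0,0,0,0,0,-1,-0.075,0,0,0,0,0,-1,-0.075,0,0,0,0,0,-1,-0.075,0,0,0,0,0,-1,-0.075,0,0,0,0,0,-1,-0.075,0,0,0,0,0,-1,-0.075,0,0,0,0]
}}

```text
time: 1.7
position: [0.4202, 0.1036, 0.2219]
tcp_rot: [-0.655, 0.756, 0.0, -0.001]
force: [-0.4, -0.4, -0.8]
grip_width: 0.0002
grasp_force: 0.0
```

```bash
python3 go.py -.17 .064 .13; python3 -c "
from workcell import env
import cv2,numpy as np
a=[cv2.resize(env.snapshot(n)['frame'][100:292,128:384],(512,384)) for n in('top',)]
b=env.snapshot('side')['frame'][130:290,150:350]
cv2.imwrite('pics/m1.png',np.hstack([cv2.resize(a[0],(400,300)),cv2.resize(b,(400,300))])[...,::-1])"
```

```text
t 1.7 tray xy -0.1689 0.054 z 0.2219 F [-0.4 -0.4 -0.8] q [ 0.62  0.05 -0.43 -0.   -1.09 -0.76]
shift [-0.034  0.003  0.306] turn [ 0.    -0.     0.001]
```

View pics/m1.png

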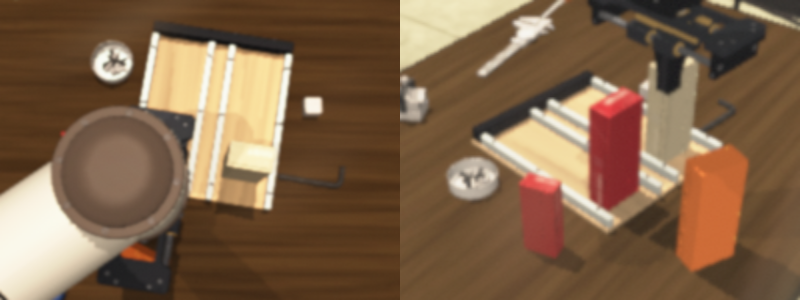

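The fingers hang behind the red carton, clear of the pale and orange boxes. Next I descend, then push.

Call:
{"api": "send_rows", "payload": {
  "motion": [0,-0.027,0,0.15,0,0,0,0,-0.027,0,0.3,0,0,0,0,-0.027,0,0.3,0,0,0,0,-0.027,-0.02,0.3,0,0,0,0,-0.027,-0.04,0.3,0,0,0,0,-0.027,-0.06,0.3,0,0,0,0,-0.027,-0.08,0.3,0,0,0,0,-0.027,-0.1,0.3,0,0,0]
}}

```text
time: 2.6
position: [0.4525, 0.1066, 0.1334]
tcp_rot: [-0.654, 0.757, -0.0, 0.001]
force: [-0.9, 0.6, 0.9]
grip_width: 0.0008
grasp_force: 0.0
```

```bash
python3 go.py -.095 .062 .13
```

```text
t 2.6 tray xy -0.1373 0.0616 z 0.1334 F [-0.9  0.6  0.9] q [ 0.58  0.21 -0.5   0.   -0.86 -0.73]
shift [-0.001 -0.141  0.012] turn [-0.  0.  0.]
```

Almost in contact. Push gently at about 7 mm per row.

Call:
{"api": "send_rows", "payload": {
  "motion": [0,0,-0.025,0,0,0,0,0,0,-0.05,0,0,0,0,0,0,-0.07,0,0,0,0,0,0,-0.09,0,0,0,0,0,0,-0.11,0,0,0,0,0,0,-0.13,0,0,0,0,0,0,-0.14,0,0,0,0,0,0,-0.14,0,0,0,0]
}}

```text
time: 3.4
position: [0.4934, 0.1003, 0.1324]
tcp_rot: [-0.654, 0.757, 0.0, -0.0]
force: [-0.3, -0.3, 0.3]
grip_width: 0.0006
grasp_force: 0.0
```

```bash
python3 go.py -.095 .062 .13; python3 -c "
from workcell import env
import cv2,numpy as np
b=env.snapshot('side')['frame'][130:290,150:350]
cv2.imwrite('pics/m2.png',cv2.resize(b,(600,480))[...,::-1])"
```

```text
t 3.4 tray xy -0.096 0.0614 z 0.1324 F [-0.3 -0.3  0.3] q [ 0.52  0.27 -0.41  0.   -0.89 -0.67]
shift [-0.002 -0.003  0.008] turn [ 0. -0.  0.]
```

View pics/m2.png

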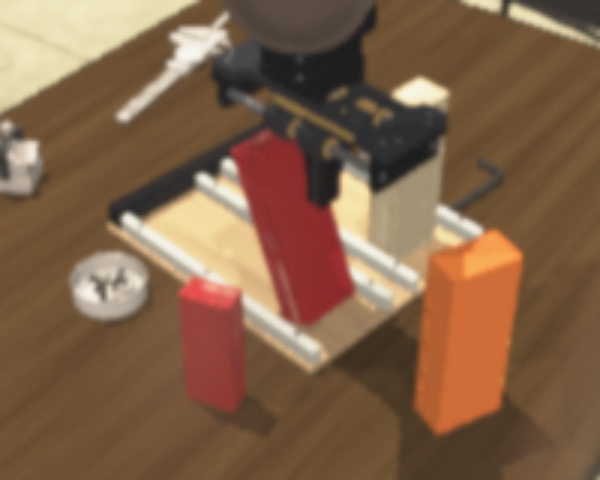

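The carton is mid-fall towards the stop, with the fingers clear. I back off, let it settle and look again.

Call:
{"api": "send_rows", "payload": {
  "motion": [0,0,0.03,0,0,0,0,0,0,0.06,0,0,0,0,0,0,0.08,0,0,0,0,0,0,0.08,0,0,0,0,0,0,0.08,0,0,0,0,0,0,0.08,0,0,0,0,0,0,0.08,0,0,0,0,0,0,0.08,0,0,0,0]
}}

```text
time: 4.25
position: [0.4695, 0.1038, 0.1325]
tcp_rot: [-0.654, 0.757, -0.0, -0.0]
force: [-0.7, 0.5, -0.0]
grip_width: 0.0003
grasp_force: 0.0
```

```bash
python3 go.py -.12 .062 .022; python3 - <<'E'
from h import *
from workcell import env
p=[.5794,.0256,-.1462]
def inv(q):
    c,s=np.cos(p[2]),np.sin(p[2]);v=q[:,:2]-p[:2];return np.c_[v@[c,s],v@[-s,c]].round(3)
d0=np.load('top0.npz')
h=cv2.cvtColor(d0['frame'],cv2.COLOR_RGB2HSV)
m=((h[...,0]>7)&(h[...,0]<16)&(h[...,1]>180)&(h[...,2]>150)).astype('u1');m[:250]=0;m[290:]=0;m[:,250:]=0
print('orange',cv2.boundingRect(m)); pts=cv2.boxPoints(cv2.minAreaRect(cv2.findNonZero(m)))
for z in(0,.15):print(z,inv(ray(d0,pts,z)).tolist())
d=env.snapshot('side');np.savez('side1.npz',**d)
cv2.imwrite('pics/m3.png',cv2.resize(d['frame'][150:270,170:340],(680,480),interpolation=2)[...,::-1])
E
```

```text
t 4.25 tray xy -0.1202 0.0614 z 0.1325 F [-0.7  0.5 -0. ] q [ 0.56  0.23 -0.47  0.   -0.87 -0.7 ]
shift [-0.002 -0.001  0.368] turn [ 0. -0.  0.]
orange (200, 256, 37, 30)
0 [[-0.273, 0.119], [-0.221, 0.104], [-0.244, 0.027], [-0.296, 0.043]]
0.15 [[-0.261, 0.101], [-0.217, 0.088], [-0.237, 0.023], [-0.28, 0.037]]
```

View pics/m3.png

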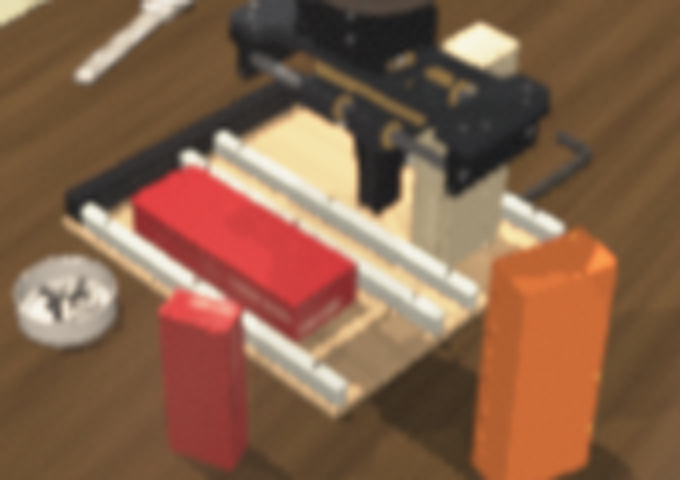

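The carton lies flat in its lane. The top corners of its near end are at about crop (357,265) and (297,305).

```bash
python3 - <<'E'
from h import *
p=[.5794,.0256,-.1462]
def inv(q):
    c,s=np.cos(p[2]),np.sin(p[2]);v=q[:,:2]-p[:2];return np.c_[v@[c,s],v@[-s,c]].round(3)
d=np.load('side1.npz')
f=lambda c,z:inv(ray(d,np.array(c)/4+[170,150]-.4,z)).tolist()
print(f([[357,265],[297,305],[192,168],[133,198]],.043),'strips',f([[470,300],[440,327],[345,400]],.026))
E
```

```text
[[-0.081, 0.035], [-0.081, 0.092], [0.081, 0.041], [0.083, 0.094]] strips [[-0.147, -0.007], [-0.15, 0.028], [-0.152, 0.121]]
```

Call:
{"api": "send_rows", "payload": {
  "motion": [0,-0.008,-0.04,0.03,0,0,0,0,-0.008,-0.04,0.12,0,0,0,0,-0.008,-0.04,0.2,0,0,0,0,-0.008,-0.04,0.27,0,0,0,0,-0.008,-0.04,0.33,0,0,0,0,-0.008,-0.04,0.365,0,0,0,0,-0.008,-0.04,0.365,0,0,0,0,-0.008,-0.04,0.365,0,0,0]
}}

```text
time: 5.1
position: [0.482, 0.1047, 0.0234]
tcp_rot: [-0.654, 0.757, -0.0, 0.0]
force: [0.4, -0.7, 0.1]
grip_width: 0.0004
grasp_force: 0.0
```

```bash
python3 go.py -.061 .064 .022
```

```text
t 5.1 tray xy -0.1079 0.064 z 0.0234 F [ 0.4 -0.7  0.1] q [ 0.54  0.41 -0.55  0.   -0.6  -0.69]
shift [ 0.    -0.156  0.005] turn [-0.  0.  0.]
```

Call:
{"api": "send_rows", "payload": {
  "motion": [0,0,-0.015,0,0,0,0,0,0,-0.03,0,0,0,0,0,0,-0.045,0,0,0,0,0,0,-0.06,0,0,0,0,0,0,-0.075,0,0,0,0,0,0,-0.09,0,0,0,0,0,0,-0.105,0,0,0,0,0,0,-0.12,0,0,0,0]
}}

```text
time: 5.9
position: [0.5171, 0.0991, 0.023]
tcp_rot: [-0.654, 0.757, 0.0, -0.0]
force: [-2.7, 0.3, 0.9]
grip_width: 0.0006
grasp_force: 1.0
```

Call:
{"api": "send_rows", "payload": {
  "motion": [0,0,-0.005,0,0,0,0,0,0,-0.01,0,0,0,0,0,0,-0.015,0,0,0,0,0,0,-0.02,0,0,0,0,0,0,-0.02,0,0,0,0,0,0,-0.02,0,0,0,0,0,0,-0.02,0,0,0,0,0,0,-0.02,0,0,0,0]
}}

```text
time: 6.7
position: [0.5233, 0.0985, 0.0231]
tcp_rot: [-0.654, 0.757, -0.0, 0.0]
force: [0.3, 0.4, -0.4]
grip_width: 0.0002
grasp_force: 0.1
```

```bash
python3 go.py -.061 .064 .022
```

```text
t 6.7 tray xy -0.0661 0.064 z 0.0231 F [ 0.3  0.4 -0.4] q [ 0.49  0.46 -0.46  0.   -0.65 -0.64]
shift [-0.    -0.017  0.004] turn [-0.  0.  0.]
```

Continue in fine steps until the force rises.

Call:
{"api": "send_rows", "payload": {
  "motion": [0,0,-0.004,0,0,0,0,0,0,-0.008,0,0,0,0,0,0,-0.012,0,0,0,0,0,0,-0.016,0,0,0,0,0,0,-0.018,0,0,0,0,0,0,-0.02,0,0,0,0,0,0,-0.022,0,0,0,0,0,0,-0.024,0,0,0,0]
}}

```text
time: 7.5
position: [0.5301, 0.0973, 0.023]
tcp_rot: [-0.654, 0.757, 0.0, -0.0]
force: [-2.3, 0.4, 1.6]
grip_width: 0.0001
grasp_force: 1.1
```

```bash
python3 go.py -.061 .064 .022;python3 - <<'E'
from h import *
from workcell import env
d=env.snapshot('side')
cv2.imwrite('pics/m4.png',cv2.resize(d['frame'][150:270,170:340],(680,480),interpolation=2)[...,::-1])
E
```

```text
t 7.5 tray xy -0.0592 0.0638 z 0.023 F [-2.3  0.4  1.6] q [ 0.48  0.47 -0.44 -0.   -0.66 -0.63]
shift [-0.001  0.006  0.003] turn [ 0. -0.  0.]
```

View pics/m4.png

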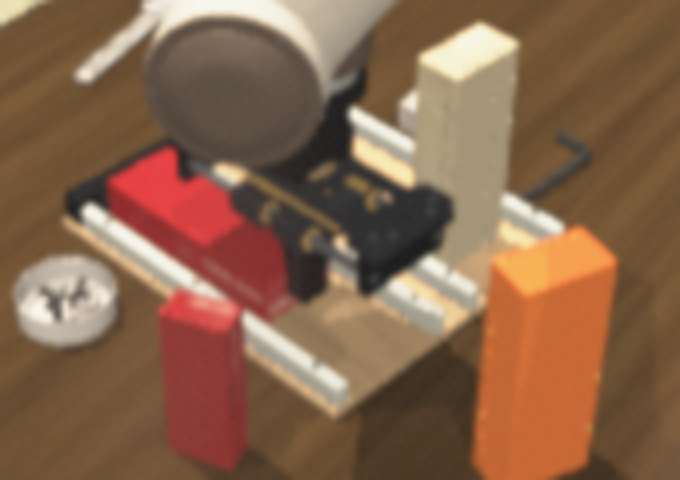

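The carton is close to the stop but still sliding: the force is about 2 N, which is only friction. Keep pushing slowly.

Call:
{"api": "send_rows", "payload": {
  "motion": [0,0,-0.003,0,0,0,0,0,0,-0.006,0,0,0,0,0,0,-0.009,0,0,0,0,0,0,-0.012,0,0,0,0,0,0,-0.014,0,0,0,0,0,0,-0.016,0,0,0,0,0,0,-0.018,0,0,0,0,0,0,-0.02,0,0,0,0]
}}

```text
time: 8.35
position: [0.5345, 0.0966, 0.023]
tcp_rot: [-0.654, 0.757, 0.001, -0.001]
force: [-8.1, 4.6, 6.7]
grip_width: 0.0004
grasp_force: 4.6
```

The force has risen to about 9 N, so the carton is at the stop. Now I back off, rise, and check from above.

Call:
{"api": "send_rows", "payload": {
  "motion": [0,0,0.03,0,0,0,0,0,0,0.07,0,0,0,0,0,0,0.1,0,0,0,0,0,0,0.1,-0.1,0,0,0,0,0,0.1,-0.25,0,0,0,0,0,0.1,-0.4,0,0,0,0,0,0.1,-0.55,0,0,0,0,0,0.1,-0.65,0,0,0]
}}

```text
time: 9.15
position: [0.507, 0.1012, 0.2218]
tcp_rot: [-0.654, 0.756, -0.001, 0.003]
force: [1.3, -0.4, 0.4]
grip_width: 0.0006
grasp_force: 0.0
```

Call:
{"api": "send_rows", "payload": {
  "motion": [0,0.16,0.05,-0.05,0,0,0,0,0.33,0.05,-0.05,0,0,0,0,0.5,0.05,-0.05,0,0,0,0,0.65,0.05,-0.05,0,0,0,0,0.8,0.05,-0.05,0,0,0,0,0.95,0.05,-0.05,0,0,0,0,1,0.05,-0.05,0,0,0,0,1,0.05,-0.05,0,0,0]
}}

```text
time: 9.95
position: [0.4471, -0.1954, 0.2327]
tcp_rot: [-0.652, 0.758, -0.0, -0.0]
force: [-0.7, -0.1, 0.0]
grip_width: 0.0008
grasp_force: 0.0
```

```bash
python3 go.py -.061 .064 .2;python3 - <<'E'
from h import *
from workcell import env
p=[.5794,.0256,-.1462]
d=env.snapshot('top')
cv2.imwrite('pics/m5.png',cv2.resize(d['frame'][105:245,165:345],(720,560),interpolation=2)[...,::-1])
h=cv2.cvtColor(d['frame'],cv2.COLOR_RGB2HSV)
m=(((h[...,0]<6)|(h[...,0]>172))&(h[...,1]>150)&(h[...,2]>110)).astype('u1');m[:105]=0;m[220:]=0;m[:,:205]=0;m[:,275:]=0
r=cv2.minAreaRect(cv2.findNonZero(m));w=ray(d,cv2.boxPoints(r),.043)
c,s=np.cos(p[2]),np.sin(p[2]);v=w[:,:2]-p[:2];print(r,np.c_[v@[c,s],v@[-s,c]].round(3).tolist())
E
```

```text
t 9.95 tray xy -0.0987 -0.2379 z 0.2327 F [-0.7 -0.1  0. ] q [-0.08  0.14 -0.3   0.   -1.13 -0.07]
shift [-1.007 -0.123  0.109] turn [ 0.    -0.    -0.001]
((240.5979766845703, 152.86865234375), (24.789533615112305, 65.5261459350586), 8.820379257202148) [[-0.048, 0.094], [0.122, 0.097], [0.122, 0.034], [-0.048, 0.032]]
```

View pics/m5.png

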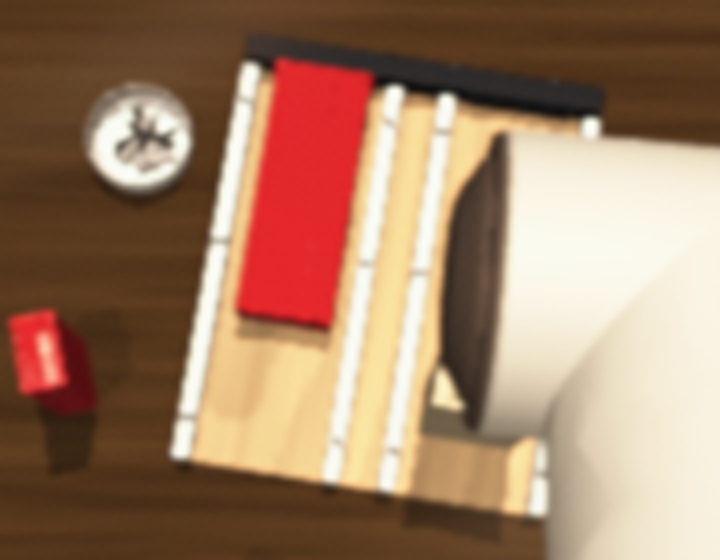

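The red carton lies flat with its end against the stop, centred at tray x ≈ 0.037, y ≈ 0.064. The pale carton's base and shadow have not moved, and the arm is clear.

```bash
python3 -c "
from workcell import env
print(env.close_job())"
```

```text
the job is handed in; nothing more can be done
None
```

I tipped the red carton onto its stop-facing side and pushed it along its lane until its end met the stop. I left the pale carton standing and touched nothing else. The job is handed in; no verdict came back.

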